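Gauge the plate gap of a gel casting stand

ROBOT

A 6-joint arm with a two-finger parallel gripper is mounted at the origin on a cart in front of the work surface, level with it; the furniture and walls round the work are solid. World frame = base frame: x ahead of the robot, y to its left, z up, the work surface at z = 0. Lengths are in m, angles in rad, forces in N, time in s.
With the tool pointing down it reaches from about 0.325 to 1 m from the base axis. Payload 5.1 kg.
Tool frame: the origin (TCP) lies between the finger pads; the fingertips stand 17 mm ahead of it and the grasp point (between the pads) lies 2 mm behind it; z points along the fingers, y is the direction in which the jaws open and shut (so a half turn about z gives the same grasp; the last joint's range is limited). The gripper opens to 85 mm and grips with 20 to 120 N. Pads are 22 mm wide; open, the fingers measure 114 mm over their backs; the gripper's body (76 mm by 85 mm) begins 54 mm behind the grasp point. The pads swing forward as they close: fully open they stand 13 mm farther back than shut.
Start: joints at [1.077, 0.124, 1.65, -0, 1.367, -0.083], TCP at [0.26, 0.596, 0.248] pointing down, gripper open.
Joint ranges: [-2.61, 2.61], [-1.02, 2.33], [0.03, 2.71], [-1.35, 4.49], [0.32, 2.68], [-2.91, 2.91]. Speed limits (rad/s): [2.57, 2.57, 3.14, 3.14, 3.14, 3.14].

INTERFACE

Orientations are given as [roll, pitch, yaw] about the fixed x, y, z axes, in that order (R = Rz(yaw) Ry(pitch) Rx(roll)).
In Python, from plant import monitor, cams, order gives the robot as it stands.
- The arm moves only by the tool send_rows, never from a script. Its argument "deltas" is a list of rows, each a list of 3 entries, a list of its own where there are three numbers: the turn, a rotation vector about the tool's x, y, z in rad, then the shift along the tool's x, y, z in cm, then the opening in per cent of the stroke, from 0 (shut) to 100 (fully open). In form: [[[rx, ry, rz], [x, y, z], fingers], ...]. A call has 1 to 12 rows; each row is the pose to reach, as a shift and turn from the pose commanded when the call began, along the tool's axes at that moment; what a row does not reach only later rows make up. A row lasts 1/12 s, in which the tool goes at most 41.7 mm and 7.16 degrees, less where a joint would pass 70% of its speed; a pose out of reach is approached as far as the arm can. A call with a gripper value outside its range is refused whole. The fingers move at their own pace and stop on an object; "force" is the grip in N (left out, the last holds). Time passes only in rows, so rows that repeat a pose let the fingers close. It gives the time, the measured TCP pose, the force and the opening at its end, in the units of the state.
- monitor.state(): the state, without advancing time (a new reading comes with each control period).
- cams.grab_frame(name): name is "scene" or "top" or "wrist"; returns the picture (384x512x3 uint8, blue, green, red); there is no depth.
- cams.calibration(name): a dict with "fx", "fy", "cx", "cy" (pixels), "origin" and "attitude" of the camera in the world; the wrist camera has in their place "T_tool_cam" (4x4, takes a point from camera to tool coordinates, whose origin is the TCP and whose axes are the flange's). Camera axes: x right, y down, z forward; pixel columns grow to the right and rows downward; lengths in m; the calibration is good to about 2 mm. A picture is of the moment at which its call begins: read the wrist's pose just before it. calibration takes no time and is no camera call.
- order.sign_off(): hands the job in, once; it reports no verdict.
The state is a dict: "time_s": time; "joint_pos": joint angles; "qvel": joint speeds; "tau": joint torques, N m; "eef_pos": TCP position; "eef_rot": TCP orientation; "force": force on the tool from outside, world axes, zero at the start; "ft_torque": the same for the moment, N m; "gripper_width": opening from 0.0 (shut) to 1.0 (fully open).
Only numpy, scipy, OpenCV 4.12 (cv2) and the standard library are available. Lean on these libraries where they do the work, as an engineer would, in place of code of your own. Each camera call takes 0.05 s, during which the arm holds its last target. There are 200 camera calls.

TASK

Before the gel is poured, the gap between the two glass plates of the casting stand has to be checked: press the red cam lever fully down so that the plates are clamped, then take the taper gauge out of the blue tool rack and slide its blade straight down between the two glass plates, near the middle, until it drags snugly against both, without forcing the spring-loaded front plate back. Finish while still holding the gauge upright and still at that depth, so that the gap can be read off; do not let go, and leave the specimen cup, the bottle and the bench timer alone.

Things in the scene. Friction and masses are not known exactly. Their poses are not given: they have to be found in the camera images.
- casting_stand: gel casting stand, fixed: white base 112 x 142 x 18 mm (x -61 to +51), two upright glass plates 100 mm wide, 4 mm thick, top edges 117 mm above the bench (nothing on the stand is higher, but for the raised lever), red cam lever in front. Origin on the bench under the base; x points from the lever to the plates, across them; y along their edges; z up
- back_edge (a point): middle of the back plate's inner top edge, 117 mm above the bench. This plate stands firm; its setting screws are set differently in every run, so that with the lever down the gap between the plates is 4.0 to 6.5 mm. Axes as the stand
- front_edge (a point): middle of the front plate's inner top edge, facing back_edge; both edges are bevelled, 1.5 mm wide and 3 mm deep. Lowering the lever moves this plate 3 to 6 mm towards the back plate. It is sprung: a wedge between the plates starts to push it back (towards the lever) at 3 N, then 1 mm for each further 6 N
- cam_lever (a joint): angle of the red cam lever, rad: 0 = fully down, level, plates clamped (solid stop); 0.4 to 0.7 at the start (raised, plates open). It stays where it is left; it takes about 0.25 N m, 4 to 5 N at the pad, to press it down. Its hinge lies along the stand's y, at x = -17 mm of the stand, 56 mm above the bench
- lever_pad (a point): middle of the upper face of the lever's red pad (22 mm wide, 33 mm long, 9 mm thick), 56 mm from the hinge; with the lever down it is at x = -73 mm of the stand, 60 mm above the bench, facing up; the pad's end is 75 mm from the hinge
- tool_rack: blue sheet-metal rack, fixed, 62 x 117 x 96 mm, with a slot 11.5 x 24.5 mm (along its x and y) in the middle of its top and a 15 mm hole either side. Origin under its middle on the bench, z up
- taper_gauge: taper gauge, loose, 90 g, hanging upright in the rack's slot. Origin at the shoulder (96 mm above the bench at the start). Black handle above: 16 x 30 x 50 mm (x, y, z). Steel blade below: 22 mm wide (y), 85 mm long, thickness (x) 8.4 mm at the shoulder tapering by 0.08 mm per mm to 1.6 mm at the tip. Alike after a half turn. Its x must lie along the stand's x to enter
- gauge_tip (a point): middle of the blade's lower end, 85 mm below the shoulder. The blade touches both plates when this is 33 to 64 mm below their top edges, according to the gap; friction on the glass about 0.6. The blade sits in a springy seat in the handle and can swing up to 0.12 rad about the gauge's y (0.4 N m per rad), so it centres itself between the plates
- gauge_grip (a point): middle of the handle, 27 mm above the shoulder: where it is best gripped, across either pair of sides
- front_glass (a joint): how far the front plate has been pushed back against its springs, m: 0 at rest, stop at 0.0035
- back_glass: the back glass plate with its frame (origin near the stand's origin, axes as the stand)
- specimen_cup_3: specimen cup with a dark red lid, 53 x 52 x 59 mm, origin under its middle; leave alone
- bottle_1: brown reagent bottle with a black cap, 48 x 49 x 95 mm, origin under its middle; leave alone
- timer: white bench timer with three keys, 62 x 62 x 22 mm, origin under its middle; leave alone
There are look-alikes about, which are no part of the job. Leave any purple look-alike of the taper_gauge alone.

How it is judged:
By the outcome, as a careful person would: the job done as asked, in the order asked, and still so for the second after the job is handed in, while the arm keeps its last pose, push and grip.
It also fails if it takes over 58 s, if anything falls off the work surface, if the arm or the gripper's body presses on something with over 40 N, if the wrist force passes 120 N, or if a joint passes its speed limit or range.

## Working session

There is one attempt and no reset: what is moved stays moved. The work goes in short steps, Python scripts to look and compute and a tool call to move; the robot and the scene stay as the last step left them, time stands still between calls to the robot, and variables do not carry over. Pictures are saved under pics/ and viewed, about 8 in all and at most 12, crops included, and the job is handed in when it is done.

Besides the shell and the picture viewer there is one more tool, called as name([rows], argument=value, ...), one row to a line, values as JSON. send_rows: Moves the arm, as the interface text tells. Its arguments: {"type":"object","properties":{"deltas":{"type":"array","items":{"type":"array"}},"force":{"type":"number"}},"required":["deltas"]}

```bash
ls; mkdir -p pics; cat > h.py <<'E'
import numpy as np,cv2
from plant import monitor,cams,order
from scipy.spatial.transform import Rotation as R
def cam(n,st=None):
    c=cams.calibration(n)
    K=np.array([[c['fx'],0,c['cx']],[0,c['fy'],c['cy']],[0,0,1]])
    if 'T_tool_cam' in c:
        T=np.eye(4);T[:3,:3]=R.from_euler('xyz',st['eef_rot']).as_matrix();T[:3,3]=st['eef_pos']
        T=T@np.array(c['T_tool_cam']);return K,T[:3,3],T[:3,:3]
    A=np.array(c['attitude']);
    A=A if A.shape==(3,3) else R.from_euler('xyz',A).as_matrix()
    return K,np.array(c['origin']),A
def ray(C,u,v):
    K,o,A=C;d=A@np.linalg.inv(K)@[u,v,1];return o,d/np.linalg.norm(d)
def onz(C,u,v,z):
    o,d=ray(C,u,v);return o+d*(z-o[2])/d[2]
def proj(C,p):
    K,o,A=C;q=K@(A.T@(np.array(p)-o));return q[:2]/q[2]
def tri(rays):
    S=sum(np.eye(3)-np.outer(d,d) for o,d in rays);b=sum((np.eye(3)-np.outer(d,d))@o for o,d in rays)
    return np.linalg.solve(S,b)
E
python3 - <<'E'
from h import *
s=monitor.state();print(s)
for n in('scene','top','wrist'):
    print(n,cams.calibration(n)); cv2.imwrite(f'pics/{n}0.png',cams.grab_frame(n))
a=[cv2.imread(f'pics/{n}0.png') for n in('scene','top')]
cv2.imwrite('pics/both0.png',cv2.resize(np.vstack(a),None,fx=.78,fy=.78))
E
```

```text
pics
{'time_s': 0.0, 'joint_pos': array([ 1.07739767e+00,  1.24505666e-01,  1.65167754e+00,  5.95268099e-06,
        1.36749255e+00, -8.25710445e-02]), 'qvel': array([-0.00135139, -0.0003683 , -0.00039659, -0.00184973, -0.00068852,
       -0.00044214]), 'tau': array([-3.19944147e-04, -4.23617435e+01, -3.65450871e+01, -4.02955698e-05,
        6.62876613e-03,  3.08638346e-05]), 'eef_pos': array([0.25932406, 0.59540222, 0.24705053]), 'eef_rot': array([-3.13951713e+00, -1.77615733e-04,  2.73076365e+00]), 'force': array([-0.24229947, -0.06932105,  0.08862198]), 'ft_torque': array([-0.00493895, -0.03965881,  0.01627537]), 'gripper_width': 0.999275291970443}
scene {'fx': 472.00715297222854, 'fy': 472.00715297222854, 'cx': 262.7648769141507, 'cy': 200.8600359946704, 'origin': array([-0.20139308, -0.53151258,  0.89484833]), 'attitude': array([-2.26493157,  0.02255887, -0.91154249])}
top {'fx': 425.23682356876776, 'fy': 425.23682356876776, 'cx': 255.80018271086652, 'cy': 187.8750486890826, 'origin': array([0.37297388, 0.05476948, 1.22414841]), 'attitude': array([-2.97714801,  0.02848081, -1.55800366])}
wrist {'fx': 305.34342221835493, 'fy': 305.34342221835493, 'cx': 255.14234028819874, 'cy': 185.4866722575368, 'T_tool_cam': array([[-3.47514921e-04, -9.61295739e-01, -2.75518387e-01,
         6.97686144e-02],
       [ 9.99999837e-01, -4.58675027e-04,  3.39024505e-04,
        -6.79873578e-04],
       [-4.52276215e-04, -2.75518224e-01,  9.61295742e-01,
        -1.26114106e-01],
       [ 0.00000000e+00,  0.00000000e+00,  0.00000000e+00,
         1.00000000e+00]])}
```

View pics/scene0.png

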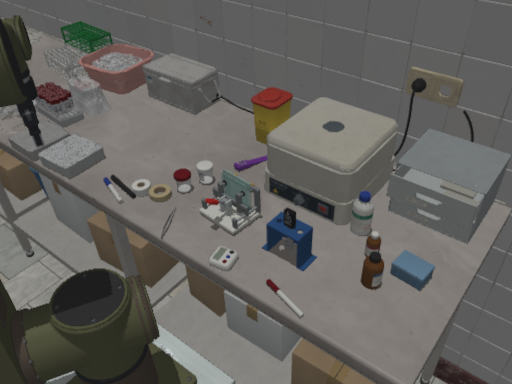

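View pics/top0.png

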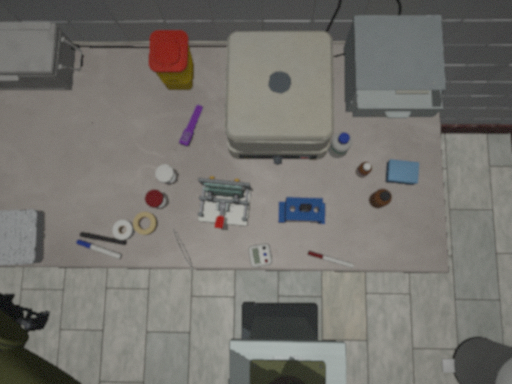

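The scene view shows the stand at about (232,208) with its red lever pad at (211,202), and the blue rack at (290,240) with a black handle at (290,216). In the top view the stand is at (224,203), the pad at (220,222) and the rack at (302,210). The purple look-alike lies flat at (191,125) top and (252,162) scene. The pens at (100,240) and (330,258) top could also be confused with the gauge. I choose the black handle in the blue rack.

```bash
python3 - <<'E'
from h import *
a=cv2.imread('pics/scene0.png')[160:270,190:330];b=cv2.imread('pics/top0.png')[165:240,185:335]
a=cv2.resize(a,None,fx=5,fy=5,interpolation=3)[:, :700];b=cv2.resize(b,None,fx=5,fy=5,interpolation=3)
cv2.imwrite('pics/cs.png',a);cv2.imwrite('pics/ct.png',b)
C=cam('top')
print([onz(C,302,210,.096),onz(C,224,203,.02),onz(C,261,255,0)])
t=cv2.imread('pics/top0.png');h=cv2.cvtColor(t,cv2.COLOR_BGR2HSV)
for nm,lo,hi in(('blue',(105,120,40),(125,255,255)),('red',(0,150,100),(8,255,255))):
    m=cv2.inRange(h,lo,hi);n,_,st,ce=cv2.connectedComponentsWithStats(m)
    for i in range(1,n):
        if st[i,4]>20:print(nm,st[i],ce[i])
E
```

```text
[array([ 0.50119214, -0.03435619,  0.096     ]), array([0.52782672, 0.18207906, 0.02      ]), array([0.38236744, 0.07497223, 0.        ])]
blue [339 134  10   9  71] [343.46478873 137.94366197]
blue [279 198  45  25 768] [301.41015625 209.859375  ]
blue [ 77 241  13   6  41] [ 83.29268293 243.3902439 ]
red [ 149   30   39   42 1484] [168.16172507  50.80188679]
red [215 217   8  11  68] [219.04411765 221.98529412]
```

View pics/cs.png

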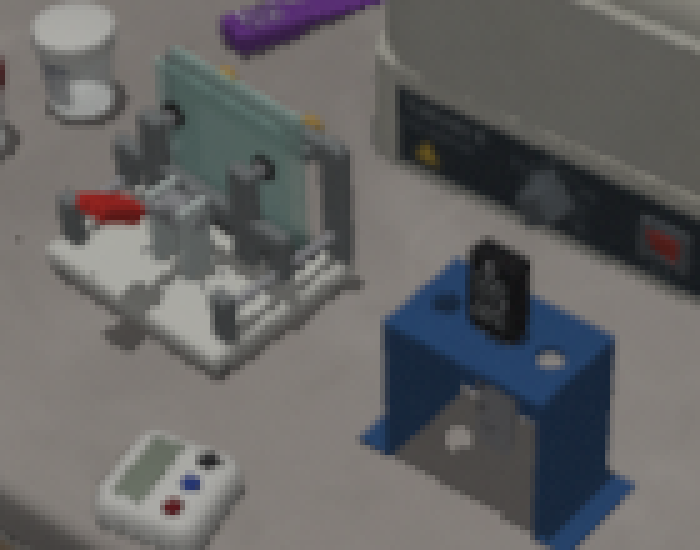

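View pics/ct.png

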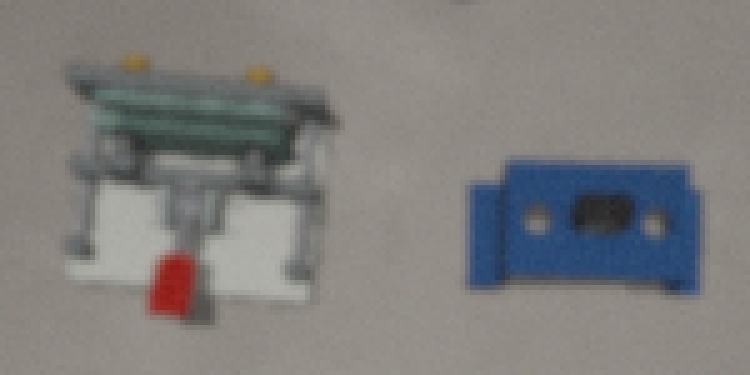

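The crops confirm the choice. The gauge handle stands in the middle slot of the rack, with its 30 mm side along the world y axis. The stand is turned a few degrees and its lever is raised. Next I move to a wrist viewpoint between the two.

send_rows([
  [[0,0,0.12],[-3.2,-2.8,-0.5],0],
  [[0,0,0.24],[-6.5,-5.6,-1],0],
  [[0,0,0.36],[-9.7,-8.4,-1.5],0],
  [[0,0,0.48],[-13,-11.2,-2],0],
  [[0,0,0.6],[-16.2,-13.9,-2.5],0],
  [[0,0,0.72],[-19.5,-16.7,-3],0],
  [[0,0,0.84],[-22.7,-19.5,-3.5],0],
  [[0,0,0.96],[-26,-22.3,-4],0],
  [[0,0,1.08],[-29,-25,-4.5],0],
  [[0,0,1.2],[-32,-27.6,-5],0],
  [[0,0,1.23],[-35,-30,-5],0],
  [[0,0,1.23],[-38,-32.6,-5.2],0],
])

```text
time_s: 1.15
eef_pos: [0.4766, 0.1466, 0.3004]
eef_rot: [3.141, -0.0, 1.5]
force: [0.8, 0.9, 0.2]
gripper_width: 0.003
```

send_rows([
  [[0,0,0],[0,0,0],0],
  [[0,0,0],[0,0,0],0],
  [[0,0,0],[0,0,0],0],
])

```text
time_s: 1.4
eef_pos: [0.476, 0.1486, 0.2998]
eef_rot: [-3.141, -0.0, 1.5]
force: [0.5, -0.5, -0.0]
gripper_width: -0.005
```

```bash
python3 - <<'E'
from h import *
s=monitor.state();print(s['time_s'],s['eef_pos'],s['eef_rot'],s['joint_pos'],s['qvel'])
f=cams.grab_frame('wrist');cv2.imwrite('pics/w1.png',f);np.save('w1.npy',[s['eef_pos'],s['eef_rot']])
cv2.imwrite('pics/w1v.png',cv2.resize(f,None,fx=1.55,fy=1.55,interpolation=3))
E
```

```text
1.4 [0.47596644 0.14861396 0.29977226] [-3.14073025e+00 -3.01420213e-04  1.50006794e+00] [ 1.94671890e-01 -2.45190950e-01  1.91664920e+00  5.19663288e-04
  1.47088757e+00  2.65348117e-01] [ 3.49172796e-02 -2.20364477e-03  1.43965328e-03 -1.10094447e-03
 -6.90231847e-05 -1.13099623e-03]
```

View pics/w1v.png

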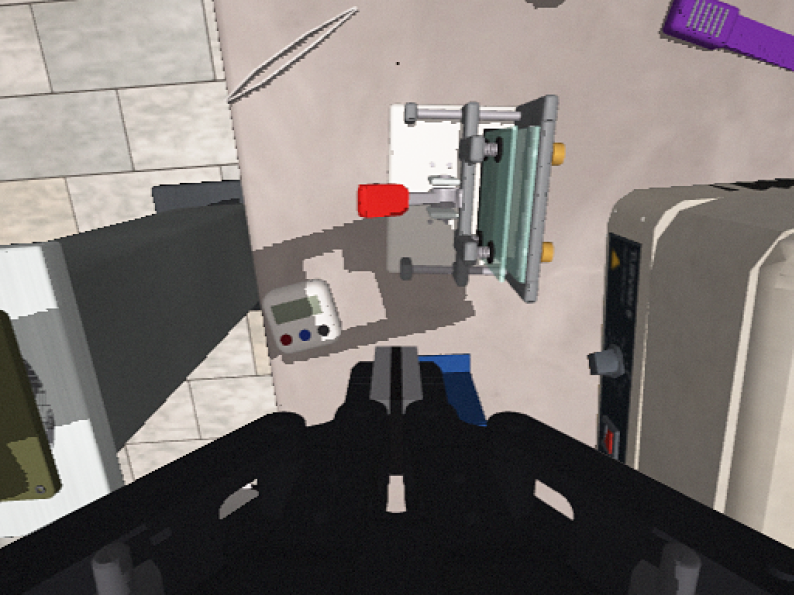

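The wrist view (at 1.55× scale) shows the red pad at (383,200), the plates near x≈495–535, y≈130–280, and the timer at (302,315). I zoom in for the stand's yaw and edges.

```bash
python3 - <<'E'
from h import *
p,r=np.load('w1.npy');C=cam('wrist',dict(eef_pos=p,eef_rot=r))
f=cv2.imread('pics/w1.png')
cv2.imwrite('pics/w1z.png',cv2.resize(f[55:200,222:372],None,fx=5,fy=5,interpolation=cv2.INTER_CUBIC)[:, :750][:600*2])
z=cv2.resize(f[57:197,225:375],None,fx=4.2,fy=4.2,interpolation=cv2.INTER_CUBIC);cv2.imwrite('pics/w1z.png',z)
h=cv2.cvtColor(f,cv2.COLOR_BGR2HSV)
m=cv2.inRange(h,(0,170,90),(6,255,255))|cv2.inRange(h,(175,170,90),(180,255,255))
n,_,st,ce=cv2.connectedComponentsWithStats(m)
for i in range(1,n):
    if st[i,4]>100:print(st[i],ce[i],onz(C,*ce[i],.085))
# pad in top view for triangulation
CT=cam('top');P=tri([ray(C,*ce[np.argmax(st[1:,4])+1]),ray(CT,219.04,221.98)]);print('pad tri',P,proj(C,P),proj(CT,P))
t=cv2.imread('pics/scene0.png');ht=cv2.cvtColor(t,cv2.COLOR_BGR2HSV);m=cv2.inRange(ht,(0,170,90),(6,255,255))[195:210,200:222];print('scene pad',np.argwhere(m).mean(0)[::-1]+[200,195],proj(cam('scene'),P))
for u,v in((388,104),(388,275)):print(onz(C,u/1.55,v/1.55,.018))
E
```

```text
[231 119  33  22 644] [246.11645963 128.81055901] [0.46840528 0.18599446 0.085     ]
pad tri [0.46809235 0.18659534 0.08870481] [245.68841425 128.60159568] [219.1397413  221.81356645]
scene pad [211.29545455 200.75      ] [210.68265276 201.70361775]
[0.4772454  0.25541228 0.018     ]
[0.46651401 0.11337736 0.018     ]
```

View pics/w1z.png

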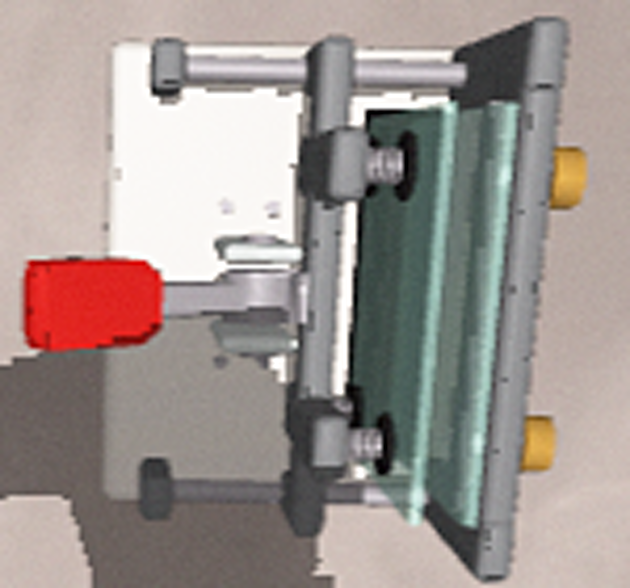

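Base edge length comes out at 142 mm, as specified. That gives stand yaw ≈ −0.075 and origin ≈ (0.533, 0.180). The pad triangulates to 89 mm height, so the lever is at ≈0.55 rad. Next I go above the pad and press.

send_rows([
  [[0,0,0],[1.2,-0.5,3],0],
  [[0,0,0],[2.4,-1,6],0],
  [[0,0,0],[3.5,-1.55,9],0],
  [[0,0,0],[3.55,-1.55,12],0],
  [[0,0,0],[3.55,-1.55,15],0],
  [[0,0,0],[3.55,-1.55,17],0],
  [[0,0,0],[3.55,-1.55,18],0],
  [[0,0,0],[3.55,-1.55,19],0],
  [[0,0,0],[3.55,-1.55,20],0],
  [[0,0,0],[3.55,-1.55,20.6],0],
  [[0,0,0],[3.55,-1.55,21.2],0],
  [[0,0,0],[3.55,-1.55,21.2],0],
])

```text
time_s: 2.45
eef_pos: [0.4637, 0.1859, 0.0885]
eef_rot: [3.14, -0.001, 1.502]
force: [-0.6, 0.3, 0.8]
gripper_width: -0.0
```

send_rows([
  [[0,0,0],[0,0,0.4],0],
  [[0,0,0],[0,0,0.8],0],
  [[0,0,0],[0,0,1],0],
  [[0,0,0],[0,0,1],0],
])

```text
time_s: 2.78
eef_pos: [0.4633, 0.1852, 0.0779]
eef_rot: [3.141, -0.0, 1.501]
force: [0.4, 0.2, 0.4]
gripper_width: 0.0
```

send_rows([
  [[0,0,0],[0,0,0.1],0],
  [[0,0,0],[0,0,0.2],0],
  [[0,0,0],[0,0,0.2],0],
])

```text
time_s: 3.03
eef_pos: [0.4634, 0.1852, 0.0774]
eef_rot: [-3.141, 0.0, 1.501]
force: [-4.8, 1.1, 10.9]
gripper_width: -0.0
```

send_rows([
  [[0,0,0],[0,0,0.1],0],
  [[0,0,0],[0,0,0.2],0],
  [[0,0,0],[0,0,0.2],0],
])

```text
time_s: 3.28
eef_pos: [0.4636, 0.1852, 0.0773]
eef_rot: [-3.14, 0.0, 1.501]
force: [-11.0, -0.8, 22.1]
gripper_width: 0.005
```

The solid stop is reached at tip height 60 mm with about 22 N, so the lever is down. I retreat up and look at the clamped plates from close.

send_rows([
  [[0,0,0],[0,0,-3],0],
  [[0,0,0],[0,0,-6],0],
  [[0,0,0],[0,0,-9],0],
  [[0,0,0],[-1,1.5,-12],0],
  [[0,0,0],[-3,3.5,-13.7],0],
  [[0,0,0],[-5.1,6,-13.7],0],
  [[0,0,0],[-5.1,6,-13.7],0],
  [[0,0,0],[-5.1,6,-13.7],0],
  [[0,0,0],[-5.1,6,-13.7],0],
])

```text
time_s: 4.03
eef_pos: [0.5189, 0.1296, 0.21]
eef_rot: [-3.14, 0.001, 1.5]
force: [-0.6, 0.2, -0.0]
gripper_width: 0.002
```

```bash
python3 - <<'E'
from h import *
s=monitor.state();print(s['time_s'],s['eef_pos'],s['eef_rot'],s['force'])
f=cams.grab_frame('wrist');cv2.imwrite('pics/w2.png',f);np.save('w2.npy',[s['eef_pos'],s['eef_rot']])
C=cam('wrist',s)
a=np.array([.5327,.1798]);ex=np.array([.997,-.0753]);ey=np.array([.0753,.997])
for q in((-.073,0,.06),(.0,.05,.117),(.03,.05,.117),(.0,-.05,.117),(.03,-.05,.117)):
    print(q,proj(C,[*(a+ex*q[0]+ey*q[1]),q[2]]))
cv2.imwrite('pics/w2z.png',cv2.resize(f[20:220,120:386],None,fx=3,fy=3,interpolation=2))
E
```

```text
4.0333 [0.51886991 0.12957288 0.20995497] [-3.13958611e+00  7.41356312e-04  1.50014593e+00] [-0.55873006  0.17662064 -0.03890253]
(-0.073, 0, 0.06) [184.69458742 118.91458689]
(0.0, 0.05, 0.117) [271.3917463  47.8492775]
(0.03, 0.05, 0.117) [316.79256703  48.0533446 ]
(0.0, -0.05, 0.117) [268.85455851 192.36760841]
(0.03, -0.05, 0.117) [308.79718038 192.55486979]
```

View pics/w2z.png

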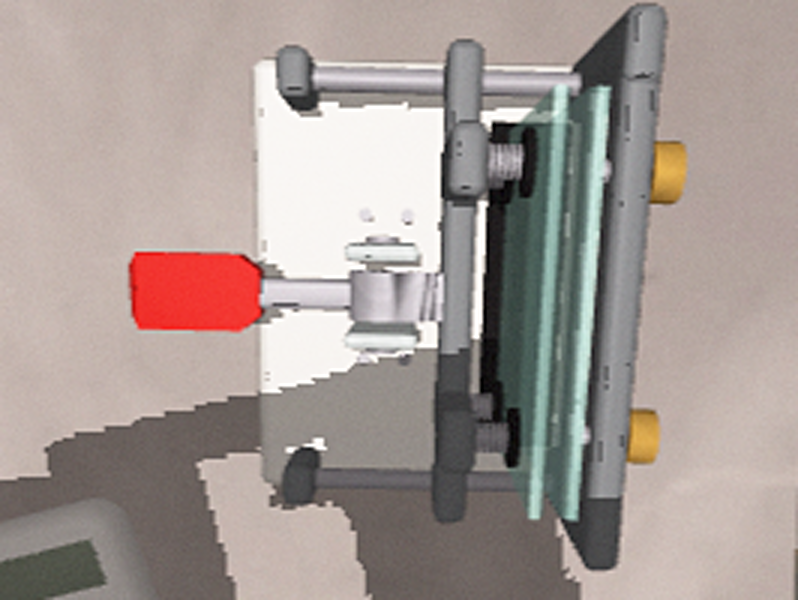

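Lever down: the pad is level, with its centre at raw (185,117) against the predicted (185,119). The plates' top edges are the two teal strips at zoom x≈545 and ≈583 mid-height. I measure them with an averaged profile.

```bash
python3 - <<'E'
from h import *
p,r=np.load('w2.npy');C=cam('wrist',dict(eef_pos=p,eef_rot=r))
f=cv2.imread('pics/w2.png').astype(np.float32)
a=np.array([.5327,.1798])
for psi in(-.08,-.0753,-.07):
    ex=np.array([np.cos(psi),np.sin(psi)]);ey=np.array([-ex[1],ex[0]])
    xs=np.arange(0,.034,.0005);ys=np.linspace(-.04,.04,60)
    U=np.array([[proj(C,[*(a+ex*x+ey*y),.117]) for x in xs] for y in ys],np.float32)
    I=cv2.remap(f,U[...,0],U[...,1],cv2.INTER_LINEAR)
    I=I[:,:,1]
    print(psi,'sharp',np.abs(np.diff(I.mean(0))).sum())
    for nm,sl in(('lo',slice(0,20)),('mid',slice(20,40)),('hi',slice(40,60))):
        print(nm,' '.join(f'{v:.0f}' for v in I[sl].mean(0)))
E
```

```text
-0.08 sharp 752.0354
lo 71 71 72 72 72 72 72 71 69 73 80 88 93 96 94 85 83 84 84 84 79 72 70 68 70 77 81 82 71 56 46 45 47 50 63 82 98 102 99 99 107 132 164 186 188 184 170 139 107 93 98 109 113 108 100 92 92 100 115 136 165 196 215 218 209 186 133 81
mid 142 141 139 138 135 133 129 122 110 117 157 199 219 210 166 70 21 22 24 25 24 25 34 50 68 77 76 75 73 72 73 72 73 77 84 92 96 96 95 94 93 105 135 167 184 184 177 158 122 96 96 112 125 120 112 99 90 93 104 123 154 189 218 227 228 221 189 110
hi 134 137 139 142 143 142 141 138 132 128 142 165 178 176 164 110 65 59 58 60 65 59 58 65 72 81 86 89 88 87 69 49 43 47 51 58 71 85 93 95 92 94 113 147 178 186 185 175 150 110 89 97 117 127 117 108 95 88 94 109 132 166 201 226 229 224 208 165
-0.0753 sharp 728.7938
lo 71 71 72 72 72 72 72 70 70 74 82 89 95 97 94 84 83 84 85 83 77 71 69 68 71 78 82 80 66 52 45 45 47 52 68 87 100 101 99 100 112 140 171 187 187 181 163 130 101 92 100 110 113 106 99 92 93 103 119 143 173 202 217 217 205 176 118 77
mid 142 141 139 138 135 133 129 122 111 118 156 199 218 209 166 71 23 22 24 25 24 26 34 51 68 77 76 75 
[... 429 characters left out ...]
71 70 71 75 84 90 97 99 94 83 83 83 85 82 76 71 68 68 73 78 81 77 61 49 44 46 48 55 74 92 102 100 99 102 119 149 178 187 186 177 154 121 96 93 102 112 112 105 97 91 95 107 124 150 182 208 218 215 199 162 104 72
mid 142 141 139 138 135 133 129 123 111 119 154 199 216 208 167 75 25 22 24 25 24 26 34 51 68 77 76 75 73 72 72 72 73 76 84 92 96 96 95 94 93 106 134 167 183 183 177 157 123 98 97 112 124 119 111 99 91 93 105 124 154 189 217 227 227 219 187 112
hi 128 135 138 140 143 143 142 140 135 128 137 158 177 180 171 136 72 60 59 57 62 64 58 61 69 76 84 88 89 89 85 61 46 44 49 54 63 75 88 94 94 92 101 128 163 183 186 181 165 132 98 91 106 125 122 113 102 91 90 101 119 146 181 214 228 226 218 192
```

Psi fits about −0.09 from the plate lines. The slot centre is at stand x ≈ 27.0 mm, i.e. world ≈ (0.560, 0.178), and the gap is ≈4.4 mm, so contact should come at about 38 mm tip depth. Next I look at the rack.

send_rows([
  [[0,0,0],[-2,-0.5,-1.5],0],
  [[0,0,0],[-5,-1,-3],0],
  [[0,0,0],[-8.5,-1.4,-5],40],
  [[0,0,0],[-12,-1.4,-5],60],
  [[0,0,0],[-15.5,-1.4,-5],60],
  [[0,0,0],[-18.5,-1.4,-5],60],
  [[0,0,0],[-20.5,-1.4,-5],60],
  [[0,0,0],[-21.6,-1.4,-5],60],
  [[0,0,0],[-21.6,-1.4,-5],60],
  [[0,0,0],[-21.6,-1.4,-5],60],
  [[0,0,0],[-21.6,-1.4,-5],60],
])

```text
time_s: 5.0
eef_pos: [0.4904, -0.0833, 0.2608]
eef_rot: [-3.141, -0.001, 1.502]
force: [0.1, -0.3, 0.6]
gripper_width: 0.596
```

```bash
python3 - <<'E'
from h import *
s=monitor.state();print(s['time_s'],s['eef_pos'],s['eef_rot'],s['force'])
f=cams.grab_frame('wrist');cv2.imwrite('pics/w3.png',f);np.save('w3.npy',[s['eef_pos'],s['eef_rot']])
C=cam('wrist',s)
h=cv2.cvtColor(f,cv2.COLOR_BGR2HSV);g=h[...,2]
u0,v0=np.int32(proj(C,[.50,-.034,.12]));print(u0,v0)
m=cv2.inRange(h,(105,120,40),(125,255,255));n,L,st,ce=cv2.connectedComponentsWithStats(m)
for i in range(1,n):
    if st[i,4]>200:
        print(st[i],ce[i]);
c,_=cv2.findContours(cv2.inRange(g,0,55)[:210],1,2)
for k in c:
    if 150<cv2.contourArea(k)<8000:
        b=cv2.minAreaRect(k);print('dark',b,onz(C,*b[0],.146))
cv2.imwrite('pics/w3z.png',cv2.resize(f[20:230,120:386],None,fx=2.8,fy=2.8,interpolation=2))
E
```

```text
5.0 [ 0.490357   -0.08326731  0.26077575] [-3.14098425e+00 -6.09286145e-04  1.50218834e+00] [ 0.05861071 -0.30172717  0.57643969]
262 121
[ 234   61   69  118 6383] [268.25505248 118.98840671]
[ 453  209   42   35 1073] [473.25535881 225.68779124]
dark ((271.5, 131.0), (40.0, 21.0), 90.0) [ 0.5060105  -0.03964272  0.146     ]
dark ((405.5, 118.0), (9.0, 22.0), 0.0) [ 0.60971875 -0.03685067  0.146     ]
dark ((412.5710754394531, 118.00507354736328), (6.127245903015137, 32.2749137878418), 4.085616588592529) [ 0.61516251 -0.03723039  0.146     ]
dark ((110.41238403320312, 95.10871124267578), (73.057373046875, 37.04359817504883), 88.26429748535156) [ 0.38585722 -0.00440774  0.146     ]
dark ((37.07744216918945, 99.09927368164062), (78.63650512695312, 137.79928588867188), 1.8476102352142334) [ 0.32971403 -0.00344299  0.146     ]
dark ((411.2213439941406, 75.48617553710938), (27.164440155029297, 153.55087280273438), 4.720137119293213) [ 0.61192607 -0.00598952  0.146     ]
```

View pics/w3z.png

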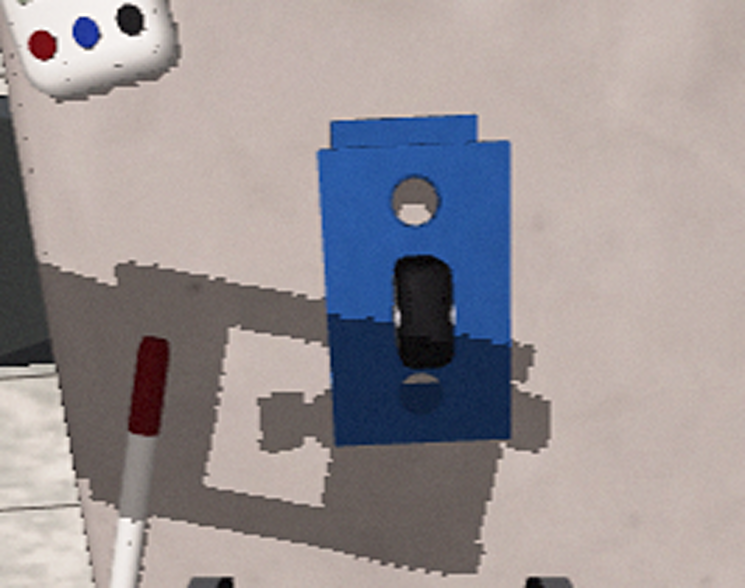

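The rack's top corners are at zoom (320,150), (510,140), (510,437) and (335,445). The handle spans (398–453, 256–368), with its far edge at row 368.

```bash
python3 - <<'E'
from h import *
p,r=np.load('w3.npy');C=cam('wrist',dict(eef_pos=p,eef_rot=r))
w=lambda u,v,z:onz(C,u/2.8+120,v/2.8+20,z)
q=[w(*c,.096)[:2] for c in((320,150),(510,140),(510,437),(335,445))]
print(np.round(q,4),np.mean(q,0))
for i in range(4):
    d=q[(i+1)%4]-q[i];print(np.linalg.norm(d),np.degrees(np.arctan2(d[1],d[0])))
print('holeN',w(415,200,.096))
print('far edge y',w(425,368,.146),'near low',w(425,256,.098),'right',w(453,330,.146),'left low',w(398,330,.1))
E
```

```text
[[ 0.4778  0.0083]
 [ 0.5386  0.0071]
 [ 0.5359 -0.0907]
 [ 0.4745 -0.0894]] [ 0.50667604 -0.04116755]
0.06081527289379761 -1.1180068274740216
0.0978709410748902 -91.53227085931051
0.06149471010208813 178.75681097890765
0.09774386700676804 88.06897848865243
holeN [ 0.50723884 -0.00907834  0.096     ]
far edge y [ 0.50536532 -0.05571181  0.146     ] near low [ 0.50942782 -0.02690779  0.098     ] right [ 0.51378223 -0.04552229  0.146     ] left low [ 0.49903004 -0.05021511  0.1       ]
```

Rack top measures 61×98 mm, centred at (0.5067, −0.0412), yaw −0.025. The handle centre agrees at (0.506, −0.041). I grasp there with the jaws across its 16 mm side.

send_rows([
  [[0,0,-0.02],[1.5,0.5,2],60],
  [[0,0,-0.044],[3,1,4],60],
  [[0,0,-0.044],[4.3,1.3,6],60],
  [[0,0,-0.044],[4.3,1.3,7],60],
  [[0,0,-0.044],[4.3,1.3,9],60],
  [[0,0,-0.044],[4.3,1.3,11],60],
  [[0,0,-0.044],[4.3,1.3,12.5],60],
  [[0,0,-0.044],[4.3,1.3,13.3],60],
  [[0,0,-0.044],[4.3,1.3,13.7],60],
  [[0,0,-0.044],[4.3,1.3,13.7],60],
  [[0,0,-0.044],[4.3,1.3,13.7],60],
])

```text
time_s: 5.97
eef_pos: [0.507, -0.0426, 0.1251]
eef_rot: [3.14, 0.0, 1.545]
force: [0.1, 0.5, 0.3]
gripper_width: 0.599
```

send_rows([
  [[0,0,0],[0,0,0],40],
  [[0,0,0],[0,0,0],30],
  [[0,0,0],[0,0,0],20],
  [[0,0,0],[0,0,0],10],
  [[0,0,0],[0,0,0],10],
  [[0,0,0],[0,0,0],5],
  [[0,0,0],[0,0,0],5],
  [[0,0,0],[0,0,0],5],
], force=50)

```text
time_s: 6.63
eef_pos: [0.507, -0.0427, 0.1251]
eef_rot: [3.14, 0.0, 1.545]
force: [-1.9, 0.1, 6.1]
gripper_width: 0.179
```

Width is 15.2 mm, which matches the 16 mm handle. I lift straight up.

send_rows([
  [[0,0,0],[0,0,-0.5],5],
  [[0,0,0],[0,0,-1.5],5],
  [[0,0,0],[0,0,-3],5],
  [[0,0,0],[0,0,-5],5],
  [[0,0,0],[0,0,-7],5],
  [[0,0,0],[0,0,-9],5],
  [[0,0,0],[0,0,-11],5],
  [[0,0,0],[0,0,-13],5],
  [[0,0,0],[0,0,-13.5],5],
  [[0,0,0],[0,0,-13.5],5],
  [[0,0,0],[0,0,-13.5],5],
])

```text
time_s: 7.55
eef_pos: [0.5061, -0.0424, 0.2585]
eef_rot: [-3.141, -0.0, 1.545]
force: [-0.2, -0.2, -1.1]
gripper_width: 0.178
```

```bash
python3 - <<'E'
from h import *
s=monitor.state();print(s['time_s'],s['eef_pos'],s['eef_rot'],s['force'],s['ft_torque'],s['gripper_width'])
p=s['eef_pos']
S=cams.grab_frame('scene');W=cams.grab_frame('wrist');cv2.imwrite('pics/s4.png',S);cv2.imwrite('pics/w4.png',W)
u,v=np.int32(proj(cam('scene'),p-[0,0,.05]));print(u,v,proj(cam('scene'),p-[0,0,.114]))
a=cv2.resize(S[v-50:v+50,u-45:u+45],None,fx=6,fy=6,interpolation=2)[:,:540]
b=cv2.resize(W[130:300,180:330],None,fx=1.7,fy=1.7)
cv2.imwrite('pics/s4z.png',np.hstack([a,np.vstack([b,np.zeros((600-b.shape[0],b.shape[1],3),np.uint8)])]))
E
```

```text
7.55 [ 0.50606776 -0.04242581  0.25847158] [-3.14084918e+00 -1.65164712e-04  1.54480300e+00] [-0.15748122 -0.17577352 -1.1058375 ] [-0.00717388  0.02224503  0.02936872] 0.1778580956833646
289 191 [289.13666225 211.79786033]
```

View pics/s4z.png

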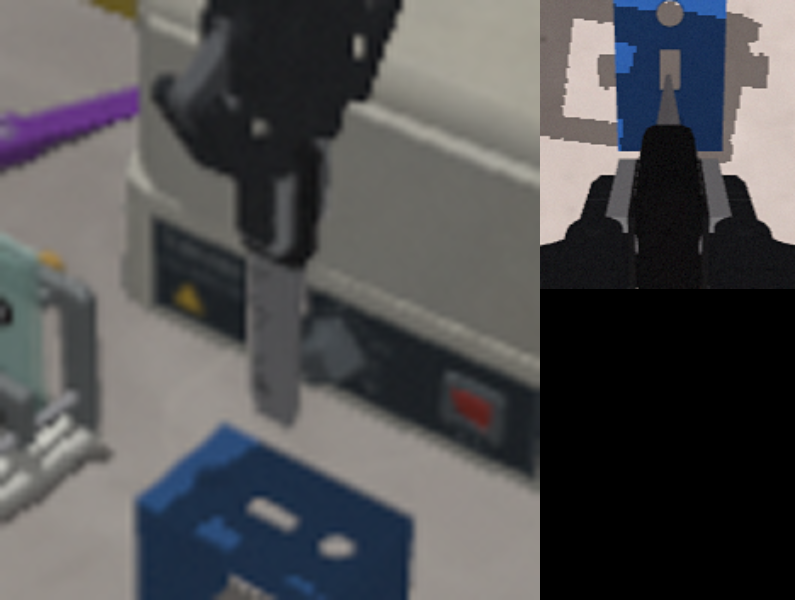

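The wrist view shows the blade hanging straight, with its tip at raw (255,174). In the scene view the tip is at (290,211), predicted (289,212). The force of −1.1 N matches the gauge's weight. I move over the slot.

send_rows([
  [[0,0,0.01],[2,0,0],5],
  [[0,0,0.02],[5,0,0],5],
  [[0,0,0.03],[8,0.5,0],5],
  [[0,0,0.04],[11,1,0],5],
  [[0,0,0.05],[14,2,0],5],
  [[0,0,0.06],[17,3,0],5],
  [[0,0,0.06],[19.5,4,0],5],
  [[0,0,0.06],[21.3,4.5,0],5],
  [[0,0,0.06],[22.1,4.78,0],5],
  [[0,0,0.06],[22.1,4.78,0],5],
  [[0,0,0.06],[22.1,4.78,0],5],
  [[0,0,0.06],[22.1,4.78,0],5],
])

```text
time_s: 8.65
eef_pos: [0.5595, 0.1761, 0.2585]
eef_rot: [-3.14, 0.001, 1.484]
force: [-1.4, 0.0, -0.5]
gripper_width: 0.18
```

```bash
python3 - <<'E'
from h import *
s=monitor.state();print(s['time_s'],s['eef_pos'],s['eef_rot'],s['force'],s['ft_torque'])
C=cam('wrist',s);np.save('w5.npy',[s['eef_pos'],s['eef_rot']])
W=cams.grab_frame('wrist');cv2.imwrite('pics/w5.png',W)
print('tip pred',proj(C,s['eef_pos']-[0,0,.114]))
for g in(.0248,.027,.0292):
    print(g,[proj(C,[*(np.array([.5327,.1798])+g*np.array([.9964,-.085])+y*np.array([.085,.9964])),.114]).round(1) for y in(-.02,0,.05)])
cv2.imwrite('pics/w5z.png',cv2.resize(W[80:230,190:320],None,fx=4,fy=4,interpolation=2))
E
```

```text
8.65 [0.55950841 0.17613927 0.25847787] [-3.14042408e+00  8.37199503e-04  1.48397039e+00] [-1.38705869  0.03265896 -0.53920322] [-0.01977284 -0.02790371 -0.0266508 ]
tip pred [255.40444728 185.97194373]
0.0248 [array([253.1, 196.1]), array([253. , 175.3]), array([252.7, 119.4])]
0.027 [array([255.4, 196.1]), array([255.4, 175.3]), array([255.3, 119.4])]
0.0292 [array([257.8, 196.1]), array([257.8, 175.3]), array([257.8, 119.4])]
```

View pics/w5z.png

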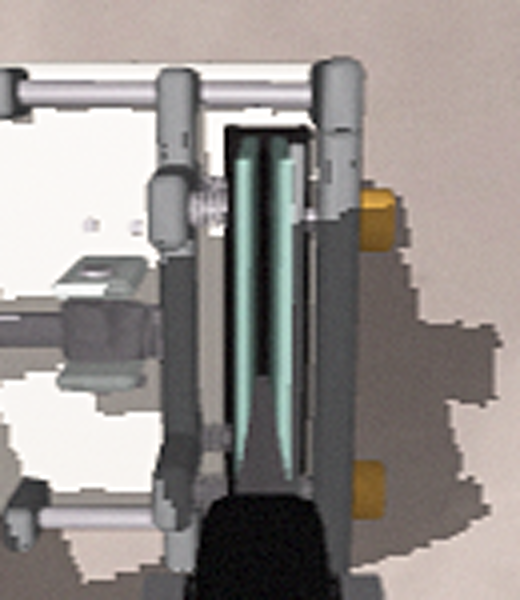

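The blade tip at zoom (261,375) is centred on the dark slot (252–271) and lies parallel to it. I descend to about 25 mm depth, short of the earliest possible contact at 33 mm.

send_rows([
  [[0,0,0],[0,0,0.7],5],
  [[0,0,0],[0,0,1.4],5],
  [[0,0,0],[0,0,2.1],5],
  [[0,0,0],[0,0,2.7],5],
  [[0,0,0],[0,0,3.1],5],
  [[0,0,0],[0,0,3.5],5],
  [[0,0,0],[0,0,3.9],5],
  [[0,0,0],[0,0,4.3],5],
  [[0,0,0],[0,0,4.7],5],
  [[0,0,0],[0,0,5],5],
  [[0,0,0],[0,0,5.2],5],
  [[0,0,0],[0,0,5.2],5],
])

```text
time_s: 9.7
eef_pos: [0.5597, 0.1771, 0.2066]
eef_rot: [-3.141, 0.0, 1.485]
force: [0.3, 0.4, -0.4]
gripper_width: 0.18
```

```bash
cat > v.py <<'E'
from h import *
import sys
F=[];
for i in range(6):
    s=monitor.state();F.append([*s['force'],*s['ft_torque']]);W=cams.grab_frame('wrist')
print(s['time_s'],s['eef_pos'],np.mean(F,0).round(2),np.std(F,0).round(2))
cv2.imwrite(f'pics/{sys.argv[1]}.png',W);cv2.imwrite(f'pics/{sys.argv[1]}z.png',cv2.resize(W[80:230,190:320],None,fx=4,fy=4,interpolation=2))
E
python3 v.py w6
```

```text
9.95 [0.56012567 0.17719067 0.20753586] [-0.3  -0.17 -0.96 -0.01  0.03  0.01] [0.45 0.41 0.44 0.02 0.03 0.02]
```

View pics/w6z.png

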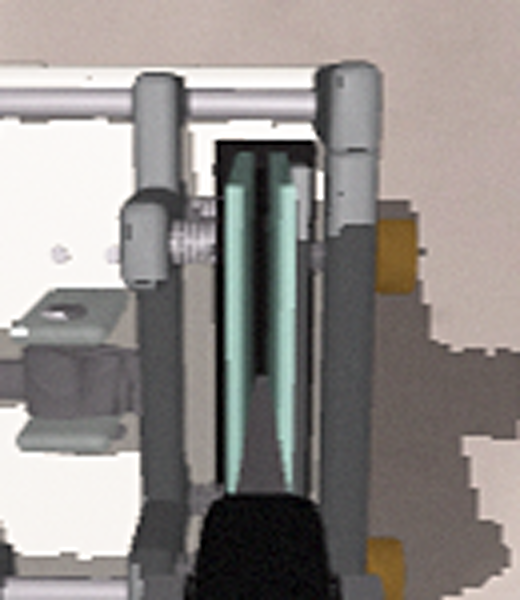

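The blade is between the plates and centred, and the baseline Fz is about −0.96 N. I feel my way down.

send_rows([
  [[0,0,0],[0,0,0.1],5],
  [[0,0,0],[0,0,0.2],5],
  [[0,0,0],[0,0,0.3],5],
  [[0,0,0],[0,0,0.4],5],
  [[0,0,0],[0,0,0.5],5],
  [[0,0,0],[0,0,0.6],5],
  [[0,0,0],[0,0,0.7],5],
  [[0,0,0],[0,0,0.8],5],
  [[0,0,0],[0,0,0.8],5],
])

```text
time_s: 10.75
eef_pos: [0.5598, 0.1771, 0.1988]
eef_rot: [-3.141, 0.0, 1.485]
force: [0.2, 0.1, -1.9]
gripper_width: 0.18
```

send_rows([
  [[0,0,0],[0,0,0.05],5],
  [[0,0,0],[0,0,0.1],5],
  [[0,0,0],[0,0,0.15],5],
  [[0,0,0],[0,0,0.2],5],
  [[0,0,0],[0,0,0.2],5],
])

```text
time_s: 11.17
eef_pos: [0.56, 0.1772, 0.1973]
eef_rot: [3.141, -0.0, 1.485]
force: [1.3, 0.2, -0.2]
gripper_width: 0.182
```

```bash
python3 v.py w7
```

```text
11.4167 [0.5600308  0.17719302 0.19729359] [ 0.56  0.21  0.16  0.04  0.   -0.02] [0.38 0.49 0.44 0.03 0.04 0.02]
```

Fz has risen about 1.1 N at a depth of about 34 mm. I continue in 0.5 mm steps.

send_rows([
  [[0,0,0],[0,0,0.03],5],
  [[0,0,0],[0,0,0.05],5],
  [[0,0,0],[0,0,0.05],5],
])

```text
time_s: 11.72
eef_pos: [0.56, 0.1772, 0.1968]
eef_rot: [3.141, -0.0, 1.485]
force: [-0.3, -0.3, 0.0]
gripper_width: 0.182
```

```bash
python3 v.py w8
```

```text
11.9667 [0.5600253  0.17717597 0.19679412] [ 0.06 -0.16  0.57  0.02 -0.01 -0.01] [0.38 0.18 0.49 0.01 0.03 0.04]
```

send_rows([
  [[0,0,0],[0,0,0.03],5],
  [[0,0,0],[0,0,0.05],5],
  [[0,0,0],[0,0,0.05],5],
])

```text
time_s: 12.27
eef_pos: [0.56, 0.1772, 0.1963]
eef_rot: [3.141, -0.0, 1.485]
force: [0.5, -0.2, 1.4]
gripper_width: 0.178
```

```bash
python3 v.py w9
```

```text
12.5167 [0.56002068 0.17715019 0.19625861] [ 0.43 -0.29  1.44  0.02  0.01 -0.02] [0.49 0.36 0.28 0.02 0.04 0.01]
```

Fz is now +2.4 N over baseline with lateral force about 0, so the wedge drag is balanced on both plates at ≈1.9 N each, under the 3 N preload. I hold for a moment to check it is steady, then take a last look.

send_rows([
  [[0,0,0],[0,0,0],5],
  [[0,0,0],[0,0,0],5],
  [[0,0,0],[0,0,0],5],
  [[0,0,0],[0,0,0],5],
  [[0,0,0],[0,0,0],5],
  [[0,0,0],[0,0,0],5],
])

```text
time_s: 13.07
eef_pos: [0.56, 0.1772, 0.1962]
eef_rot: [3.141, -0.0, 1.485]
force: [-0.1, 0.0, 0.3]
gripper_width: 0.182
```

```bash
python3 v.py w10; python3 - <<'E'
from h import *
print(monitor.state()['eef_rot'],monitor.state()['gripper_width'])
S=cams.grab_frame('scene')
a=cv2.resize(S[140:250,180:290],None,fx=4,fy=4,interpolation=2)
b=cv2.resize(cv2.imread('pics/w10.png')[95:215,215:300],None,fx=4,fy=4,interpolation=2)[:440]
cv2.imwrite('pics/fin.png',np.hstack([a,b]))
E
```

```text
13.3167 [0.55995673 0.17716534 0.19617825] [ 0.07  0.06  2.08  0.04  0.01 -0.  ] [0.21 0.29 0.98 0.04 0.03 0.03]
[-3.14155465e+00 -1.38101201e-05  1.48479551e+00] 0.1833585809022079
```

View pics/fin.png

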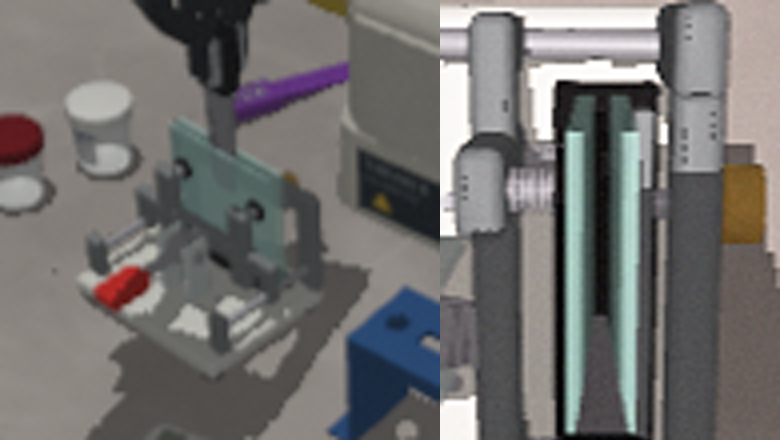

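The lever is down and the blade stands upright, centred in the gap. The drag reads 3.0 N over baseline with lateral force near zero, so I hand in.

```bash
python3 -c "
from plant import monitor,order
print(monitor.state()['force'],order.sign_off())"
```

```text
the job is handed in; nothing more can be done
[-0.39318048  0.97502503  3.15042521] None
```

I pressed the cam lever fully down and slid the taper gauge between the plates until it dragged on both. I handed the job in with the gauge still held upright at that depth. The arm's clock stood at about 13.4 s of the 58 s allowed.

- **Lever:** it reached its solid stop with the pad at 60 mm, at about 22 N, and the pictures afterwards show it level.
- **Gauge:** I took the black-handled one from the blue rack. The purple look-alike, cup, bottle and timer were not touched.
- **Final hold:** the tip is about 35 mm below the plate edges. Vertical drag averaged about 3 N over the gauge's own weight, with almost no sideways force. I take that as both plates touching at roughly 2.4 N each, under the 3 N that starts to push the front plate back.
- **Front plate:** I did not measure its displacement directly. I inferred that it had not moved from the drag force, which was noisy by about ±0.5–1 N. The single reading at hand-in was 3.15 N, or about 4.1 N over the weight, right around where I estimate push-back would begin.
- **Gap reading:** the gap from the depth comes to about 4.1 mm, while the camera estimate before insertion was about 4.4 mm. The 0.3 mm difference is within the picture's resolution.

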